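# Switch off the hot charger's socket and point the charger out

### The arm

A 7-joint arm with a two-finger parallel gripper is mounted at the origin on the work surface. World frame = base frame: x ahead of the robot, y to its left, z up, the work surface at z = 0. Lengths are in m, angles in rad, forces in N, time in s.
With the tool pointing down it reaches from about 0.425 to 1.025 m from the base axis. Payload 9.4 kg.
Tool frame: the origin (TCP) lies on the centre line of the jaws, within the pads' length; the fingertips stand 17 mm ahead of it and the grasp point (between the pads) lies 2 mm behind it (nose_length is the distance from the TCP to the fingertips, in m); y points along the fingers, z is the direction in which the jaws open and shut, and the axes are right-handed (so a half turn about y gives the same grasp; the last joint's range is limited). The gripper opens to 85 mm and grips with 20 to 120 N. Pads are 22 mm wide; open, the fingers measure 114 mm over their backs; the gripper's body (76 mm by 85 mm) begins 54 mm behind the grasp point. The pads swing forward as they close: fully open they stand 13 mm farther back than shut.
Start: joints at [1.179, 0.599, -0.003, 1.599, 0.002, 0.943, -0.08], TCP at [0.224, -0.689, 0.248] pointing down, gripper open.
Joint ranges: [-2.57, 2.57], [-0.35, 1.97], [-1.29, 1.29], [0.11, 2.56], [-1.05, 4.19], [0.11, 1.86], [-2.63, 2.63]. Speed limits (rad/s): [2.22, 2.22, 3.01, 3.01, 3.14, 3.14, 3.14].

### API

Orientations are given as a unit quaternion [x, y, z, w].
In Python, from station import * gives the robot as it stands.
- The arm moves only by the shell command python3 -m inch 'ROWS' [FORCE]. ROWS is JSON, a list of rows, each a list of 3 entries, a list of its own where there are three numbers: the turn, a rotation vector about the tool's x, y, z as a fraction of full scale, then the shift along the tool's x, y, z as a fraction of full scale, then the opening, from 0 (shut) to 1 (fully open). A call has 1 to 20 rows; each row shifts and turns the commanded pose from where the row before left it, along the tool's axes as they then stand; what a row does not reach is not made up. Full scale, the value 1, is 4 cm for a shift and 0.1 rad for a turn. A row lasts 1/8 s, in which the tool goes at most 62.5 mm and 10.7 degrees, less where a joint would pass 70% of its speed; a pose out of reach is approached as far as the arm can. A call with a number of a shift or a turn outside -1 to 1 is refused whole. A call with a gripper value outside its range is refused whole. The fingers move at their own pace and stop on an object; FORCE is the grip in N (left out, the last holds). Time passes only in rows, so rows that do not move let the fingers close. It gives the time, the measured TCP pose, the force and the opening at its end, in the units of the state.
- read_state(): the state, without advancing time (a new reading comes with each control period).
- get_image(name): name is "scene" or "top" or "wrist"; returns a dict with "color" (400x640x3 uint8, red, green, blue), "camera_matrix" (3x3 intrinsics, pixels), "eye" and "attitude" of the camera in the world; the wrist camera has in their place "tool_from_camera" (4x4, takes a point from camera to tool coordinates, whose origin is the TCP and whose axes are the tool frame's). Camera axes: x right, y down, z forward; pixel columns grow to the right and rows downward; lengths in m; the calibration is good to about 2 mm. A picture is of the moment at which its call begins: read the wrist's pose just before it. There is no depth.
- hand_in(): hands the job in, once; it reports no verdict.
Trained networks look in the newest picture that a camera, given by its name, has taken for a name from the list of things; names that differ only in an ending like _2 or _b are one class to them, and where a whole thing is asked for, a point or a joint stands for the part that bears it (a point fixed in the world has none). Each returns a list of dicts, best first, with "confidence" (0 to 1); they miss things now and then, are a little off and sometimes report something else, mostly with a low value. They report only what shows in the picture. A call takes as long as a camera call.
- search_frame(label, camera): "extent" ([left, top, right, bottom] in pixels, round what is visible of it).
- silhouettes(label, camera): "pixels" (400x640 bool, what is visible of it) and "extent" ([left, top, right, bottom] in pixels, round what is visible of it).
The state is a dict: "clock": time; "q": joint angles; "joint_vel": joint speeds; "joint_efforts": joint torques, N m; "tcp_pos": TCP position; "eef_rot": TCP orientation; "force": force on the tool from outside, world axes, zero at the start; "wrist_torque": the same for the moment, N m; "finger_gap": finger opening in m.
Only numpy, scipy, OpenCV 4.12 (cv2) and the standard library are available. Lean on these libraries where they do the work, as an engineer would, in place of code of your own. Each camera call takes 0.05 s, during which the arm holds its last target. There are 200 camera calls.

### The job

The black charger in the power strip is getting hot: gently press the rocker switch beside it over to off, and leave the other sockets on. Then, so that I pull out the right one, point at the black charger from above: hold your fingertips centred a couple of centimetres over its top for about three seconds without touching it. Do not touch any of the plugged-in things, and leave the phone, mouse and earbud case where they lie.

Things in the scene. Friction and masses are not known exactly. Their poses are not given: they have to be found in the camera images.
- strip: white power strip, fixed to the desk, 96 x 290 x 34 mm (x, y, z); origin at the centre of its underside, x across it, y along it, z up. Its four sockets lie in a row on the -x half, 60 mm apart; beside each, on the +x half, 47 mm away in +x, is that socket's own red rocker switch in a black bezel. Its lead only lies on the desk and is no obstacle
- black_charger_top (a point): centre of the top face of the black phone charger, a cube-like plug-in block 32 x 32 x 44 mm (x, y, z) with one USB port on top, standing in one of the sockets (the top is 78 mm over the desk). Held firmly: it does not move. z up, x and y as the strip's
- black_charger: the same black charger; origin at the centre of its underside, on the socket face, 34 mm over the desk and 44 mm below its top
- white_charger: white charger, 34 x 40 x 36 mm (x, y, z), with two USB ports on top, standing in another socket; origin at the centre of its underside; does not move
- night_light: green round plug-in night light with a white dome, 40 mm across, 45 mm high, standing in another socket; origin at the centre of its underside; does not move
- socket0 (a point): centre of the face of socket 0 (counted from -y to +y along the strip), at the strip's top, 34 mm over the desk; any of the plug-in things, or none, may stand on it
- socket1 (a point): centre of the face of socket 1 (counted from -y to +y along the strip), at the strip's top, 34 mm over the desk; any of the plug-in things, or none, may stand on it
- socket2 (a point): centre of the face of socket 2 (counted from -y to +y along the strip), at the strip's top, 34 mm over the desk; any of the plug-in things, or none, may stand on it
- socket3 (a point): centre of the face of socket 3 (counted from -y to +y along the strip), at the strip's top, 34 mm over the desk; any of the plug-in things, or none, may stand on it
- rocker0 (a joint): angle of the rocker switch beside socket 0: -0.17 rad is on (its outer end, away from the sockets, stands up), +0.17 is off (outer end down). It moves stiffly (about 4 N on its outer end), stays where it is left and stops firmly at either end, so press it right down
- rocker0_off (a point): point on the top of rocker 0's outer (off) end, marked with a white dot, 3 mm in from the edge: press here straight down to switch off. It stands 42 mm over the desk when on and sinks about 4 mm. The rocker is 28 mm (across the strip) x 19 mm, pivoted in its middle, its top a shallow V; z-turn as the strip's
- rocker1 (a joint): angle of the rocker switch beside socket 1: -0.17 rad is on (its outer end, away from the sockets, stands up), +0.17 is off (outer end down). It moves stiffly (about 4 N on its outer end), stays where it is left and stops firmly at either end, so press it right down
- rocker1_off (a point): point on the top of rocker 1's outer (off) end, marked with a white dot, 3 mm in from the edge: press here straight down to switch off. It stands 42 mm over the desk when on and sinks about 4 mm. The rocker is 28 mm (across the strip) x 19 mm, pivoted in its middle, its top a shallow V; z-turn as the strip's
- rocker2 (a joint): angle of the rocker switch beside socket 2: -0.17 rad is on (its outer end, away from the sockets, stands up), +0.17 is off (outer end down). It moves stiffly (about 4 N on its outer end), stays where it is left and stops firmly at either end, so press it right down
- rocker2_off (a point): point on the top of rocker 2's outer (off) end, marked with a white dot, 3 mm in from the edge: press here straight down to switch off. It stands 42 mm over the desk when on and sinks about 4 mm. The rocker is 28 mm (across the strip) x 19 mm, pivoted in its middle, its top a shallow V; z-turn as the strip's
- rocker3 (a joint): angle of the rocker switch beside socket 3: -0.17 rad is on (its outer end, away from the sockets, stands up), +0.17 is off (outer end down). It moves stiffly (about 4 N on its outer end), stays where it is left and stops firmly at either end, so press it right down
- rocker3_off (a point): point on the top of rocker 3's outer (off) end, marked with a white dot, 3 mm in from the edge: press here straight down to switch off. It stands 42 mm over the desk when on and sinks about 4 mm. The rocker is 28 mm (across the strip) x 19 mm, pivoted in its middle, its top a shallow V; z-turn as the strip's
- earbud_case: loose copper-coloured earbud case, 60 x 48 x 24 mm; origin at the centre of its underside; leave alone
- mouse: loose grey computer mouse, 108 x 60 x 32 mm; origin at the centre of its underside; leave alone
- phone: loose black phone lying flat, 150 x 72 x 8 mm; origin at the centre of its underside; leave alone

How it is judged:
On the way, in this order (a step that is already met when the one before it is completed fails the run):
1. the rocker beside the black charger is switched off, the other three are on (((horizontal distance between black_charger_top and socket0 below 0.015 m and value of joint rocker0 above 0.1 rad and value of joint each of rocker1, rocker2, rocker3 below -0.1 rad) or (horizontal distance between black_charger_top and socket1 below 0.015 m and value of joint each of rocker0, rocker2, rocker3 below -0.1 rad and value of joint rocker1 above 0.1 rad) or (horizontal distance between black_charger_top and socket2 below 0.015 m and value of joint each of rocker0, rocker1, rocker3 below -0.1 rad and value of joint rocker2 above 0.1 rad) or (horizontal distance between black_charger_top and socket3 below 0.015 m and value of joint each of rocker0, rocker1, rocker2 below -0.1 rad and value of joint rocker3 above 0.1 rad))), for 0.2 s.
2. the fingertips dwell just above the black charger for two seconds (horizontal distance between the grasp point and black_charger_top below 0.02 m and z of the grasp point in the frame of black_charger_top between 0.012 and 0.08 m and ((horizontal distance between black_charger_top and socket0 below 0.015 m and value of joint rocker0 above 0.1 rad and value of joint each of rocker1, rocker2, rocker3 below -0.1 rad) or (horizontal distance between black_charger_top and socket1 below 0.015 m and value of joint each of rocker0, rocker2, rocker3 below -0.1 rad and value of joint rocker1 above 0.1 rad) or (horizontal distance between black_charger_top and socket2 below 0.015 m and value of joint each of rocker0, rocker1, rocker3 below -0.1 rad and value of joint rocker2 above 0.1 rad) or (horizontal distance between black_charger_top and socket3 below 0.015 m and value of joint each of rocker0, rocker1, rocker2 below -0.1 rad and value of joint rocker3 above 0.1 rad))), for 2 s.
At the end, for the whole second after the job is handed in: The rocker beside the black charger's socket is off (beyond +0.10 rad) and the other three rockers are on (below -0.10 rad). Before that, the grasp point (about 19 mm behind the tips) was held for 2 s within 20 mm sideways of the centre of the black charger's top and 12 to 80 mm above it (((horizontal distance between black_charger_top and socket0 below 0.015 m and value of joint rocker0 above 0.1 rad and value of joint each of rocker1, rocker2, rocker3 below -0.1 rad) or (horizontal distance between black_charger_top and socket1 below 0.015 m and value of joint each of rocker0, rocker2, rocker3 below -0.1 rad and value of joint rocker1 above 0.1 rad) or (horizontal distance between black_charger_top and socket2 below 0.015 m and value of joint each of rocker0, rocker1, rocker3 below -0.1 rad and value of joint rocker2 above 0.1 rad) or (horizontal distance between black_charger_top and socket3 below 0.015 m and value of joint each of rocker0, rocker1, rocker2 below -0.1 rad and value of joint rocker3 above 0.1 rad))); the robot touches nothing.
It fails at once if the black charger is touched (contact force between black_charger and the fingers above 0.3 N or contact force between black_charger and the arm above 0.3 N).
It fails at once if the white charger or the night light is touched (contact force between any of white_charger, night_light and the fingers above 0.3 N or contact force between any of white_charger, night_light and the arm above 0.3 N).
It fails at once if a socket that should stay on is switched off ((value of joint rocker0 above 0.1 rad and not (horizontal distance between black_charger_top and socket0 below 0.015 m)) or (value of joint rocker1 above 0.1 rad and not (horizontal distance between black_charger_top and socket1 below 0.015 m)) or (value of joint rocker2 above 0.1 rad and not (horizontal distance between black_charger_top and socket2 below 0.015 m)) or (value of joint rocker3 above 0.1 rad and not (horizontal distance between black_charger_top and socket3 below 0.015 m))).
It fails at once if the strip or a switch is pressed with more than 60 N (contact force between strip and the fingers above 60 N or contact force between strip and the arm above 60 N).
It fails at once if the phone, mouse or earbud case is pushed, lifted or carried (more than 20 mm) (distance of any of earbud_case, mouse, phone from where it was at the start of the episode above 0.02 m).
It also fails if it takes over 40 s, if anything falls off the work surface, if the arm or the gripper's body presses on something with over 40 N, if the wrist force passes 120 N, or if a joint passes its speed limit or range.

## Working session

There is one attempt and no reset: what is moved stays moved. The work goes in short steps, Python scripts to look and compute and a shell command to move; the robot and the scene stay as the last step left them, time stands still between calls to the robot, and variables do not carry over. Pictures are saved under pics/ and viewed, about 8 in all and at most 12, crops included, and the job is handed in when it is done.

```bash
mkdir -p pics; cat > h.py <<'E'
from station import *
import numpy as np, cv2
from scipy.spatial.transform import Rotation as R
def cam(name):
    s=read_state(); im=get_image(name)
    K=np.array(im["camera_matrix"])
    if name=="wrist":
        T=np.array(im["tool_from_camera"]); Rt=R.from_quat(s["eef_rot"]).as_matrix()
        return im,K,Rt@T[:3,3]+s["tcp_pos"],Rt@T[:3,:3]
    a=np.array(im["attitude"]); Rc=a if a.shape==(3,3) else R.from_quat(a).as_matrix()
    return im,K,np.array(im["eye"]),Rc
def ray(c,u,v,z):
    _,K,e,Rc=c; d=Rc@np.linalg.solve(K,[u,v,1.]); return e+d*(z-e[2])/d[2]
def proj(c,p):
    _,K,e,Rc=c; q=K@(Rc.T@(np.array(p)-e)); return q[:2]/q[2]
def save(c,n): cv2.imwrite("pics/"+n,cv2.cvtColor(c[0]["color"],cv2.COLOR_RGB2BGR))
E
python3 - <<'E'
from h import *
s=read_state(); print(s["tcp_pos"],s["eef_rot"],s["finger_gap"],R.from_quat(s["eef_rot"]).as_matrix().round(3))
c=cam("top"); save(c,"top.png"); print(c[2],c[3].round(2))
for n,z in [("strip",.034),("black_charger",.078),("white_charger",.07),("night_light",.07),("rocker0",.04),("mouse",.02),("phone",.008),("earbud_case",.02)]:
    for d in search_frame(n,"top")[:5]:
        x=d["extent"]; print(n,round(d["confidence"],2),np.round(x),ray(c,(x[0]+x[2])/2,(x[1]+x[3])/2,z).round(3))
E
```

```text
[ 0.22429369 -0.6889617   0.24743499] [-0.11098696  0.69889324 -0.69783727  0.11069453] 0.08544324143822715 [[-0.951 -0.001  0.31 ]
 [-0.31   0.001 -0.951]
 [ 0.    -1.    -0.002]]
[ 0.31479713 -0.04175488  1.02583348] [[ 0.07 -0.98  0.2 ]
 [-1.   -0.07  0.01]
 [-0.   -0.2  -0.98]]
strip 0.71 [218.   0. 368. 202.] [0.749 0.055 0.034]
black_charger 0.65 [306. 177. 322. 193.] [ 0.534 -0.012  0.078]
white_charger 0.55 [253. 171. 273. 189.] [0.541 0.103 0.07 ]
night_light 0.53 [281. 173. 299. 193.] [0.537 0.042 0.07 ]
rocker0 0.59 [313. 162. 322. 175.] [ 0.583 -0.016  0.04 ]
rocker0 0.55 [264. 157. 269. 171.] [0.586 0.104 0.04 ]
rocker0 0.48 [238. 155. 245. 163.] [0.595 0.162 0.04 ]
mouse 0.97 [459. 205. 488. 254.] [ 0.468 -0.384  0.02 ]
mouse 0.62 [218.   4. 369. 202.] [0.75  0.055 0.02 ]
mouse 0.23 [171. 224. 200. 252.] [0.404 0.275 0.02 ]
phone 0.88 [149. 133. 192. 194.] [0.58  0.339 0.008]
phone 0.7 [288. 157. 299. 174.] [0.596 0.044 0.008]
earbud_case 0.57 [172. 223. 202. 251.] [0.406 0.273 0.02 ]
```

View pics/top.png

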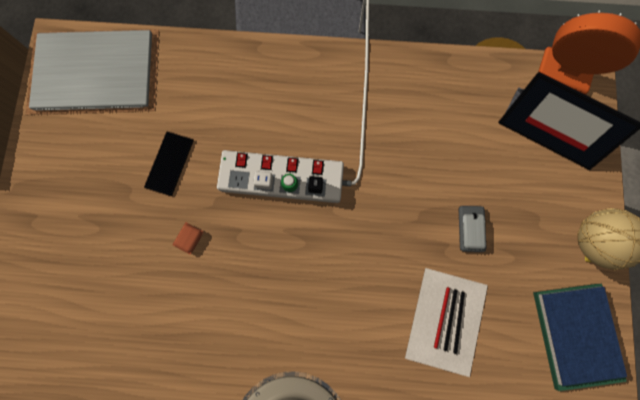

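The top view shows the strip at about px (281,177). From left to right it carries an empty socket, the white charger, the night light (289,183) and the black charger (316,185) at the lead end. So the black charger is on socket 0, and its rocker is at px (318,167). I'll move above it and shut the gripper.

```bash
python3 -m inch '[[[0,0,0],[-0.92,0,-0.88],0],[[0,0,0],[-0.92,0,-0.88],0],[[0,0,0],[-0.92,0,-0.88],0],[[0,0,0],[-0.92,0,-0.88],0],[[0,0,0],[-0.92,0,-0.88],0],[[0,0,0],[-0.92,0,-0.88],0],[[0,0,0],[-0.92,0,-0.88],0],[[0,0,0],[-0.92,0,-0.88],0],[[0,0,0],[-0.92,0,-0.88],0],[[0,0,0],[-0.92,0,-0.88],0],[[0,0,0],[-0.92,0,-0.88],0],[[0,0,0],[-0.92,0,-0.88],0],[[0,0,0],[-0.92,0,-0.88],0],[[0,0.95,0],[0,0,0],0],[[0,0.95,0],[0,0,0],0],[[0,0.95,0],[0,0,0],0],[[0,0.95,0],[0,0,0],0],[[0,0,0],[0,0,0],0]]'
python3 - <<'E'
from h import *
s=read_state(); print(s["tcp_pos"],s["finger_gap"],R.from_quat(s["eef_rot"]).as_matrix().round(3))
c=cam("wrist"); save(c,"w1.png"); print(c[2],c[3].round(2))
for n,z in [("black_charger",.078),("white_charger",.07),("night_light",.07),("rocker0",.04)]:
    for d in silhouettes(n,"wrist")[:5]:
        x=d["extent"]; v,u=np.nonzero(d["pixels"]); print(n,round(d["confidence"],2),np.round(x),ray(c,(x[0]+x[2])/2,(x[1]+x[3])/2,z).round(4),ray(c,u.mean(),v.mean(),z).round(4))
E
```

```text
clock: 2.7
tcp_pos: [0.5377, -0.106, 0.2484]
eef_rot: [-0.023, -0.707, 0.707, 0.023]
force: [0.2, -0.1, -0.4]
finger_gap: 0.0002
[ 0.53774867 -0.10601788  0.24838095] 0.00018676548895311783 [[-0.998  0.    -0.064]
 [ 0.064 -0.    -0.998]
 [-0.    -1.     0.   ]]
[ 0.60411198 -0.11052759  0.37413479] [[-0.06 -0.96 -0.26]
 [-1.    0.06  0.02]
 [ 0.    0.26 -0.96]]
black_charger 0.74 [208. 164. 253. 200.] [ 0.5434 -0.019   0.078 ] [ 0.5443 -0.0193  0.078 ]
black_charger 0.65 [ 20.   0. 330. 203.] [0.6213 0.0202 0.078 ] [0.5812 0.0342 0.078 ]
white_charger 0.83 [ 88. 165. 149. 202.] [0.5476 0.0952 0.07  ] [0.5473 0.0952 0.07  ]
white_charger 0.29 [213. 164. 252. 201.] [ 0.5414 -0.0189  0.07  ] [ 0.5427 -0.017   0.07  ]
rocker0 0.96 [107. 122. 133. 148.] [0.5938 0.1015 0.04  ] [0.5916 0.1022 0.04  ]
rocker0 0.7 [ 48. 123.  77. 154.] [0.5943 0.1632 0.04  ] [0.5937 0.1625 0.04  ]
rocker0 0.68 [ 87. 167. 147. 203.] [0.5406 0.1178 0.04  ] [0.5417 0.116  0.04  ]
rocker0 0.64 [220. 120. 245. 149.] [ 0.5867 -0.017   0.04  ] [ 0.5886 -0.0166  0.04  ]
rocker0 0.6 [162. 121. 188. 150.] [0.5895 0.0439 0.04  ] [0.59   0.0435 0.04  ]
```

View pics/w1.png

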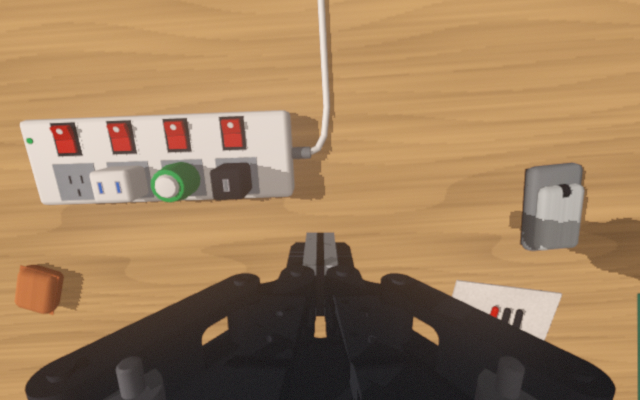

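The wrist view shows four rockers with white dots on their far (+x) ends. The black charger is at px (231,181) and its rocker at (232,133), with its dot near (230,126). I'll go closer for one corrected look.

```bash
python3 -m inch '[[[0,0,0],[-0.14,0.58,-0.75],0],[[0,0,0],[-0.14,0.58,-0.75],0],[[0,0,0],[-0.14,0.58,-0.75],0],[[0,0,0],[0,0,0],0],[[0,0,0],[0,0,0],0]]'
python3 - <<'E'
from h import *
s=read_state(); print(s["tcp_pos"])
c=cam("wrist"); print(c[2])
for n,z in [("black_charger",.078),("white_charger",.07),("rocker0",.04)]:
    for d in silhouettes(n,"wrist")[:5]:
        x=d["extent"]; print(n,round(d["confidence"],2),np.round(x),ray(c,(x[0]+x[2])/2,(x[1]+x[3])/2,z).round(4))
im=c[0]["color"][:260].astype(int)
hsv=cv2.cvtColor(c[0]["color"],cv2.COLOR_RGB2HSV)
red=((hsv[...,1]>180)&((hsv[...,0]<8)|(hsv[...,0]>172))&(hsv[...,2]>90)).astype(np.uint8)
n,l,st,ce=cv2.connectedComponentsWithStats(red)
for i in range(1,n):
    if st[i,4]>150:
        x,y,w,h,a=st[i]; sub=hsv[y:y+h,x:x+w]; vv,uu=np.nonzero((sub[...,1]<130)&(sub[...,2]>130)); 
        if len(uu): print(st[i],"dot",len(uu),uu.mean()+x,vv.mean()+y,ray(c,uu.mean()+x,vv.mean()+y,.042).round(4))
cr=c[0]["color"][40:290,120:520]; cv2.imwrite("pics/w2.png",cv2.resize(cr,None,fx=2,fy=2)[...,::-1])
E
```

```text
clock: 3.58
tcp_pos: [0.5602, -0.018, 0.1788]
eef_rot: [-0.023, -0.707, 0.707, 0.023]
force: [0.7, -0.8, 0.6]
finger_gap: 0.0002
[ 0.56024896 -0.01802467  0.17876257]
[ 0.62666961 -0.02255542  0.30448562]
black_charger 0.57 [294. 196. 340. 244.] [ 0.5464 -0.0153  0.078 ]
white_charger 0.65 [163. 146. 192. 182.] [0.5951 0.0879 0.07  ]
white_charger 0.57 [140. 198. 209. 246.] [0.5493 0.0987 0.07  ]
rocker0 0.98 [158. 148. 188. 178.] [0.5925 0.1053 0.04  ]
rocker0 0.94 [303. 143. 328. 177.] [ 0.5872 -0.0162  0.04  ]
rocker0 0.8 [ 87. 148. 122. 183.] [0.5939 0.165  0.04  ]
rocker0 0.74 [232. 144. 258. 178.] [0.5901 0.0439 0.04  ]
[ 92 149  28  33 561] dot 142 96.4225352112676 166.8661971830986 [0.5936 0.1704 0.042 ]
```

View pics/w2.png

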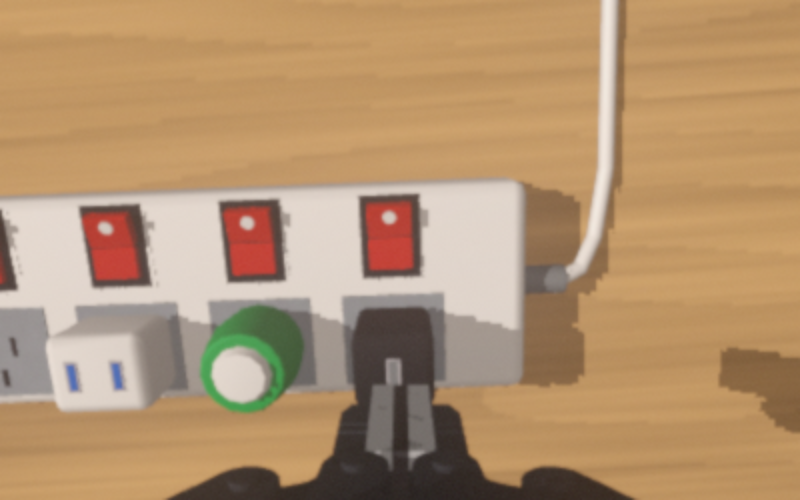

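The crop shows the black charger at the lead end with its USB port at px (316,226). Its rocker's dot is at px (314.5,148.5). The fingertips hang just in front of the charger, clear of it.

```bash
python3 - <<'E'
from h import *
c=cam("wrist")
for n,u,v,z in [("dot0",314.5,148.5,.042),("dot1",243.5,151.5,.042),("dot2",173,154,.042),("usb",316.5,226,.078),("r0 top edge",314,139,.043),("r0 bottom",315,177,.037),("strip +x edge",315,133,.034)]: print(n,ray(c,u,v,z).round(4))
Rt=R.from_quat(read_state()["eef_rot"]).as_matrix(); d=ray(c,314.5,148.5,.042)-read_state()["tcp_pos"]
print("to dot, units",(Rt.T@d/.04).round(3))
E
```

```text
dot0 [ 0.5973 -0.0167  0.042 ]
dot1 [0.5988 0.0433 0.042 ]
dot2 [0.6007 0.1031 0.042 ]
usb [ 0.5414 -0.0149  0.078 ]
r0 top edge [ 0.6052 -0.0169  0.043 ]
r0 bottom [ 0.5718 -0.0153  0.037 ]
strip +x edge [ 0.6095 -0.0179  0.034 ]
to dot, units [-0.913  3.432 -0.101]
```

Dots are 60 mm apart and 58 mm from the charger centre, which matches the given sizes. Next I go above the dot and down to just short of it.

```bash
python3 -m inch '[[[0,0,0],[-0.48,0,-0.05],0],[[0,0,0],[-0.48,0,-0.05],0],[[0,0,0],[0,0.7,0],0],[[0,0,0],[0,0.7,0],0],[[0,0,0],[0,0.7,0],0],[[0,0,0],[0,0.5,0],0],[[0,0,0],[0,0,0],0],[[0,0,0],[0,0,0],0]]'
python3 - <<'E'
from h import *
c=cam("wrist"); cv2.imwrite("pics/w3.png",cv2.resize(c[0]["color"][100:350,200:440],None,fx=2.2,fy=2.2)[...,::-1])
E
```

```text
clock: 4.82
tcp_pos: [0.5993, -0.0162, 0.0755]
eef_rot: [-0.024, -0.707, 0.707, 0.023]
force: [0.0, 0.5, -0.1]
finger_gap: 0.0002
```

View pics/w3.png

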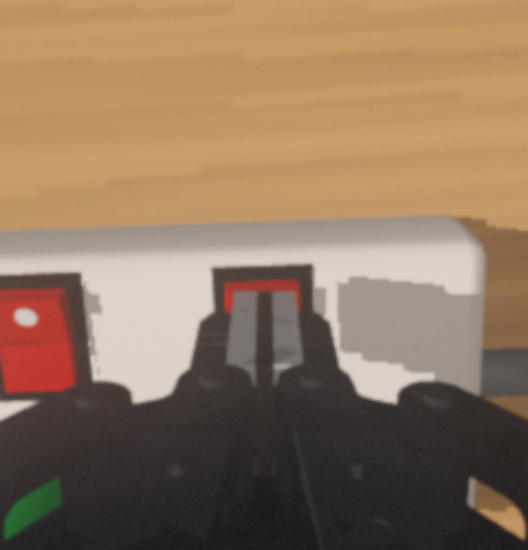

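The closed tips hang right over rocker 0's red face. Pressing gently now.

```bash
python3 -m inch '[[[0,0,0],[0,0.15,0],0],[[0,0,0],[0,0.15,0],0],[[0,0,0],[0,0.1,0],0],[[0,0,0],[0,0.05,0],0],[[0,0,0],[0,0.05,0],0],[[0,0,0],[0,0,0],0]]'
```

```text
clock: 5.62
tcp_pos: [0.5995, -0.0159, 0.0551]
eef_rot: [0.024, 0.707, -0.707, -0.023]
force: [0.5, -0.2, 5.3]
finger_gap: 0.0002
```

Tips are at z 0.038 with 5 N on them, so the rocker is moving. I'll continue in 1 mm steps to the firm stop.

```bash
python3 -m inch '[[[0,0,0],[0,0.03,0],0],[[0,0,0],[0,0,0],0]]'; python3 -m inch '[[[0,0,0],[0,0.03,0],0],[[0,0,0],[0,0,0],0]]'
```

```text
clock: 5.88
tcp_pos: [0.5995, -0.0159, 0.0549]
eef_rot: [0.024, 0.707, -0.707, -0.022]
force: [-1.8, -0.4, 18.0]
finger_gap: -0.0001
clock: 6.12
tcp_pos: [0.5996, -0.016, 0.0548]
eef_rot: [0.024, 0.707, -0.707, -0.022]
force: [-5.4, 0.1, 29.3]
finger_gap: 0.0002
```

That is the firm stop: 29 N with no further travel. Now I lift and go back to the viewing pose to check.

```bash
python3 -m inch '[[[0,0,0],[0,-0.2,0],0],[[0,0,0],[0,-0.6,0],0],[[0,0,0],[0,-0.8,0],0],[[0,0,0],[0,-0.8,0],0],[[0,0,0],[0,-0.7,0],0],[[0,0,0],[0.5,0,0],0],[[0,0,0],[0.5,0,0],0],[[0,0,0],[0,0,0],0],[[0,0,0],[0,0,0],0]]'
python3 - <<'E'
from h import *
c=cam("wrist"); cv2.imwrite("pics/w4.png",cv2.resize(c[0]["color"][40:290,60:460],None,fx=2,fy=2)[...,::-1])
Rt=R.from_quat(read_state()["eef_rot"]).as_matrix(); d=np.array([.540,-.015,.102])-read_state()["tcp_pos"]
print("to above charger, units",(Rt.T@d/.04).round(3))
E
```

```text
clock: 7.25
tcp_pos: [0.5595, -0.0133, 0.1762]
eef_rot: [0.023, 0.707, -0.707, -0.023]
force: [0.6, -0.0, -0.0]
finger_gap: -0.0001
to above charger, units [0.49  1.853 0.075]
```

View pics/w4.png

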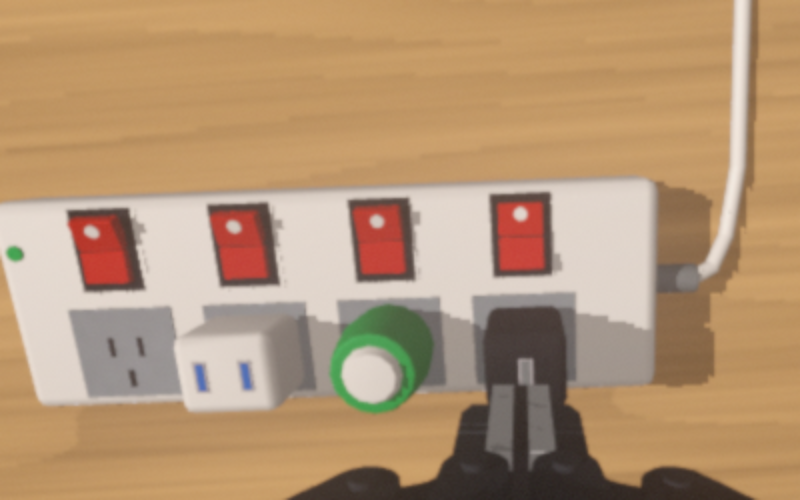

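Rocker 0 (crop 521,233) has flipped: its side shadow is now at the inner end, while the other three still show it at the outer end. Now I point at the charger, with tips about 2 cm above its top.

```bash
python3 -m inch '[[[0,0,0],[0.25,0,0.04],0],[[0,0,0],[0.24,0,0.04],0],[[0,0,0],[0,0.5,0],0],[[0,0,0],[0,0.5,0],0],[[0,0,0],[0,0.35,0],0],[[0,0,0],[0,0.15,0],0],[[0,0,0],[0,0,0],0],[[0,0,0],[0,0,0],0]]'
python3 - <<'E'
from h import *
c=cam("scene"); p=proj(c,[.54,-.015,.08]).astype(int); print(p)
u=min(max(p[0]-100,0),440); v=min(max(p[1]-75,0),250)
cv2.imwrite("pics/s1.png",cv2.resize(c[0]["color"][v:v+150,u:u+200],None,fx=4,fy=4)[...,::-1])
E
```

```text
clock: 8.3
tcp_pos: [0.5394, -0.0152, 0.1167]
eef_rot: [0.023, 0.707, -0.707, -0.023]
force: [-0.3, 0.4, -0.1]
finger_gap: 0.0001
[342 221]
```

View pics/s1.png

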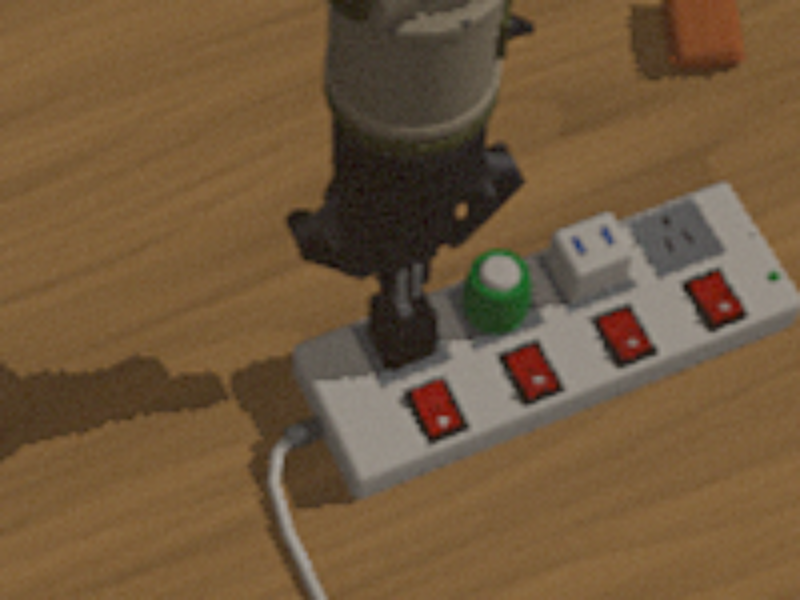

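The scene view shows the fingertips centred over the black charger (crop 405,330), with nothing in contact. I'll hold here for 3.5 s, rise, and hand in.

```bash
python3 -m inch '[[[0,0,0],[0,0,0],0],[[0,0,0],[0,0,0],0],[[0,0,0],[0,0,0],0],[[0,0,0],[0,0,0],0],[[0,0,0],[0,0,0],0],[[0,0,0],[0,0,0],0],[[0,0,0],[0,0,0],0],[[0,0,0],[0,0,0],0],[[0,0,0],[0,0,0],0],[[0,0,0],[0,0,0],0],[[0,0,0],[0,0,0],0],[[0,0,0],[0,0,0],0],[[0,0,0],[0,0,0],0],[[0,0,0],[0,0,0],0]]'; python3 -m inch '[[[0,0,0],[0,0,0],0],[[0,0,0],[0,0,0],0],[[0,0,0],[0,0,0],0],[[0,0,0],[0,0,0],0],[[0,0,0],[0,0,0],0],[[0,0,0],[0,0,0],0],[[0,0,0],[0,0,0],0],[[0,0,0],[0,0,0],0],[[0,0,0],[0,0,0],0],[[0,0,0],[0,0,0],0],[[0,0,0],[0,0,0],0],[[0,0,0],[0,0,0],0],[[0,0,0],[0,0,0],0],[[0,0,0],[0,0,0],0]]'; python3 -m inch '[[[0,0,0],[0,-0.5,0],0],[[0,0,0],[0,-0.8,0],0],[[0,0,0],[0,-0.5,0],0],[[0,0,0],[0,0,0],0],[[0,0,0],[0,0,0],0]]'
python3 -c "
from station import *
print(hand_in())"
```

```text
clock: 10.1
tcp_pos: [0.5392, -0.0153, 0.1163]
eef_rot: [-0.023, -0.707, 0.707, 0.023]
force: [0.3, 1.0, -0.6]
finger_gap: 0.0
clock: 11.85
tcp_pos: [0.5392, -0.0152, 0.1163]
eef_rot: [-0.023, -0.707, 0.707, 0.023]
force: [0.0, 0.5, 0.2]
finger_gap: -0.0001
clock: 12.48
tcp_pos: [0.5389, -0.0152, 0.1877]
eef_rot: [-0.023, -0.707, 0.707, 0.023]
force: [-0.3, -0.9, -0.0]
finger_gap: -0.0001
the job is handed in; nothing more can be done
None
```

The black charger's switch is off and the other three are still on. The charger is in socket 0, the one at the lead end. I pressed its rocker with the gripper shut until it hit its stop, at about 29 N (limit 60 N). The close-up afterwards showed only that rocker tipped to off.

I then held the fingertips about 21 mm above the centre of the black charger's top for 3.5 s. The force reading stayed within about 1 N, so nothing was touched. After that I rose clear and handed the job in at about 12.5 s.

The rocker angle could not be read directly, so "off" rests on the firm stop and the picture. No check failed. The two camera estimates of the charger's centre differed by about 2 mm, well within the 20 mm allowed. I steered clear of the phone, mouse and earbud case but took no final picture of them.

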